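# Snap a pressure gauge onto a tilted air test nipple and hold it down

### The job

Check the air pressure at the bench test station: first slide its clear splash shield all the way down by the handle, then take the digital pressure gauge out of its stand and press its coupler squarely onto the tilted nipple until it snaps on. Keep pushing the gauge down until the nipple's spring collar is pressed down to its stop, and finish while still holding it there; leave the shield down and the other things on the bench undisturbed.

Things in the scene. Friction and masses are not known exactly. Their poses are not given: they have to be found in the camera images.
- shield (a joint): vertical position of the clear splash shield in its two guide posts at the front of the test station, m: 0 = fully down on its stop, grows to 0.11 fully up. It stays where it is left; about 4 N moves it down, 11 N up
- shield_handle (a point): centre of the shield's handle, a level round steel bar 12 mm thick, 110 mm long along this point's y, on two small legs at y = +-45 mm, 28 mm above the top edge of the shield (9 mm thick along x), so fingers fit on both sides (x). x points from the shield towards the nipple. Guide posts stand at y = +-124 mm, tops 232 mm above the bench. 135 mm above the bench when the shield is down
- nipple_base (a point): foot of the steel nipple. This point's z is the nipple's axis, pointing outwards: 30 degrees from vertical, leaning towards the shield. The nipple is 14 mm in diameter, 45 mm long, tapering to 7 mm at its tip, with 4 spring balls 26 mm up that stand 3.5 mm proud. The station's base is 210 x 272 mm; the nipple stands 120 mm behind the shield
- nipple_tip (a point): end of the nipple, 45 mm along the same axis from nipple_base; same axes
- collar (a joint): how far the spring collar round the nipple's foot is pressed down along the nipple axis, m: 0 at rest to 0.008 at its stop. The collar is 34 mm in diameter, its upper face 14 mm up the axis from nipple_base at rest. Its spring takes 3 N to start and 11 N at the stop, and pushes back when let go
- gauge_head (a point): centre of the digital gauge's head, a grey plastic box 26 mm thick (its x), 48 mm wide (its y), 46 mm tall (z), to be gripped across its thickness; a display on its -x face. Below it a 18 mm neck and the 32 mm diameter steel coupler, all on one axis (this point's z, upright in the stand). The gauge weighs about 0.25 kg and is 106 mm tall
- coupler_mouth (a point): centre of the coupler's open lower end, 83 mm below gauge_head on the gauge's axis (same axes). Mouth 21 mm wide, narrowing to a 17 mm throat, wider bore above, 44 mm deep. It lies 14 mm up the nipple's axis when it has just snapped past the balls (a push of about 10 N) and meets the collar, 6 mm up when the collar is at its stop
- stand: stand of the gauge: black plate 85 x 85 x 10 mm with a grey cup, 48 mm outside and 39 mm inside diameter, its rim 34 mm above the bench; fixed. The gauge stands loosely in it, its mouth 10 mm above the bench. Origin: centre of underside
- bottle_a: clear glass bottle with black cap, 66 mm diameter, 160 mm tall; loose, to be left alone. Origin: centre of underside
- bottle_b: amber bottle, 56 mm diameter, 120 mm tall; loose, to be left alone. Origin: centre of underside
- tube_rack: orange tube rack with capped tubes, 90 x 190 x 92 mm (x, y, z); loose, to be left alone. Origin: centre of underside
- petri_stack: stack of dishes, 90 mm diameter, 58 mm tall; loose, to be left alone. Origin: centre of underside
- timer: white bench timer, 30 x 70 x 55 mm (x, y, z); loose, to be left alone. Origin: centre of underside
- beaker: white beaker, 70 mm rim diameter, 90 mm tall; loose, to be left alone. Origin: centre of underside
- tip_box: blue pipette tip box with clear lid, 83 x 113 x 57 mm (x, y, z); loose, to be left alone. Origin: centre of underside
- gauge: the gauge as a whole; origin at the coupler mouth's centre, same axes as coupler_mouth

How it is judged:
By the outcome, as a careful person would: the job done as asked, in the order asked, and still so for the second after the job is handed in, while the arm keeps its last pose, push and grip.
It also fails if it takes over 58 s, if anything falls off the work surface, if the arm or the gripper's body presses on something with over 40 N, if the wrist force passes 120 N, or if a joint passes its speed limit or range.

### The arm

A 7-joint arm with a two-finger parallel gripper is mounted at the origin on the work surface. World frame = base frame: x ahead of the robot, y to its left, z up, the work surface at z = 0. Lengths are in mm, angles in rad, forces in N, time in s.
With the tool pointing down it reaches from about 400 to 850 mm from the base axis. Payload 4.5 kg.
Tool frame: the origin (TCP) lies midway between the tips of the shut fingers; the grasp point (between the pads) lies 19 mm behind it (r.tcp_to_grasp is the z of the grasp point in the tool frame, in mm); z points along the fingers, y is the direction in which the jaws open and shut (so a half turn about z gives the same grasp; the last joint's range is limited). The gripper opens to 85 mm and grips with 20 to 120 N. Pads are 22 mm wide; open, the fingers measure 114 mm over their backs; the gripper's body (76 mm by 85 mm) begins 54 mm behind the grasp point. The pads swing forward as they close: fully open they stand 13 mm farther back than shut.
Start: joints at [-1.138, 0.689, -0.195, 1.565, 0.157, 0.902, -0.215], TCP at [242.679, 575.987, 231.317] pointing down, gripper open.
Joint ranges: [-3.01, 3.01], [-0.46, 2.08], [-1.47, 1.51], [0.13, 2.56], [-1, 4.14], [0.04, 2.09], [-2.66, 2.66]. Speed limits (rad/s): [2.57, 2.57, 3.14, 3.14, 3.14, 3.14, 3.14].

### API

Orientations are given as a rotation vector (axis times angle).
In Python, from plant import r gives the robot as it stands. The module is installed in compiled form; this text tells all that it offers.
- The arm moves only by the shell command python3 -m handwheel 'ROWS' [OPENING] [FORCE]. ROWS is JSON, a list of rows, each an object of numbers: "tx", "ty", "tz": the shift along the tool's x, y, z in m; "spin": the turn about the tool's z in degrees. In form: [{"tx": .., "ty": .., "tz": .., "spin": ..}, ...]. A call has 1 to 20 rows; each row is the pose to reach, as a shift and turn from the pose measured when the call began, along the tool's axes at that moment; what a row does not reach only later rows make up. A row lasts 1/12 s, in which the tool goes at most 41.7 mm and 7.16 degrees, less where a joint would pass 70% of its speed; a pose out of reach is approached as far as the arm can. A call with a gripper value outside its range is refused whole. OPENING is the gripper command: -1 is fully open, 1 is shut, values between are in proportion, set as the call begins (- or left out, the last holds). The fingers move at their own pace and stop on an object; FORCE is the grip in N (left out, the last holds). Time passes only in rows, so rows that repeat a pose let the fingers close. It gives the time, the measured TCP pose, the force and the opening at its end, in the units of the state.
- r.observe(): the state, without advancing time (a new reading comes with each control period).
- r.grab_frame(name): name is "scene" or "side" or "wrist"; returns a dict with "pixels" (384x512x3 uint8, blue, green, red), "fovy" (degrees; the focal length in pixels is half the picture's height over the tangent of half this angle, whatever the lens; pixels are square), "cx", "cy" (the principal point, pixels), "origin" and "orientation" of the camera in the world; the wrist camera has in their place "tool_from_camera" (4x4, takes a point from camera to tool coordinates, whose origin is the TCP and whose axes are the flange's). Camera axes: x right, y down, z forward; pixel columns grow to the right and rows downward; lengths in mm; the calibration is good to about 2 mm. A picture is of the moment at which its call begins: read the wrist's pose just before it. There is no depth.
- r.close_job(): hands the job in, once; it reports no verdict.
The state is a dict: "clock": time; "joint_pos": joint angles; "qd": joint speeds; "joint_torque": joint torques, N m; "tool_pos": TCP position; "tcp_rot": TCP orientation; "contact_force": force on the tool from outside, world axes, zero at the start; "ft_torque": the same for the moment, N m; "gripper_width": opening from 0.0 (shut) to 1.0 (fully open).
Only numpy, scipy, OpenCV 4.12 (cv2) and the standard library are available. Lean on these libraries where they do the work, as an engineer would, in place of code of your own. Each camera call takes 0.05 s, during which the arm holds its last target. There are 200 camera calls.

## Working session

There is one attempt and no reset: what is moved stays moved. The work goes in short steps, Python scripts to look and compute and a shell command to move; the robot and the scene stay as the last step left them, time stands still between calls to the robot, and variables do not carry over. Pictures are saved under pics/ and viewed, about 8 in all and at most 12, crops included, and the job is handed in when it is done.

```bash
mkdir -p pics; python3 - <<'E'
from plant import r
import cv2,numpy as np,pickle
s=r.observe();print({k:np.round(v,3).tolist() for k,v in s.items()}, r.tcp_to_grasp)
for n in ["scene","side","wrist"]:
    f=r.grab_frame(n);cv2.imwrite(f"pics/{n}0.png",f["pixels"]);pickle.dump((s,f),open(f"{n}0.pkl","wb"))
    print(n,{k:np.round(v,3).tolist() for k,v in f.items() if k!="pixels"})
a=[cv2.imread(f"pics/{n}0.png") for n in["scene","side"]]
E
```

```text
{'clock': 0.0, 'joint_pos': [-1.138, 0.69, -0.194, 1.566, 0.157, 0.903, -0.215], 'qd': [0.001, -0.0, -0.0, 0.001, 0.001, -0.001, -0.001], 'joint_torque': [0.0, -53.961, -1.267, -15.855, 0.009, 0.009, 0.0], 'tool_pos': [242.511, 575.31, 230.454], 'tcp_rot': [-0.622, -3.079, 0.003], 'contact_force': [-0.352, 0.152, 0.147], 'ft_torque': [0.032, 0.005, 0.011], 'gripper_width': 1.004} -18.700000000000003
scene {'fovy': 46.39, 'cx': 265.312, 'cy': 193.119, 'origin': [1051.682, 761.53, 1165.342], 'orientation': [-0.85, -2.65, 0.944]}
side {'fovy': 50.803, 'cx': 258.365, 'cy': 189.598, 'origin': [492.24, -809.443, 673.5], 'orientation': [-2.167, 0.058, -0.032]}
wrist {'fovy': 58.07, 'cx': 257.477, 'cy': 193.539, 'tool_from_camera': [[-0.001, -0.949, -0.315, 81.623], [1.0, -0.0, -0.0, -0.828], [0.0, -0.315, 0.949, -143.163], [0.0, 0.0, 0.0, 1.0]]}
```

View pics/scene0.png

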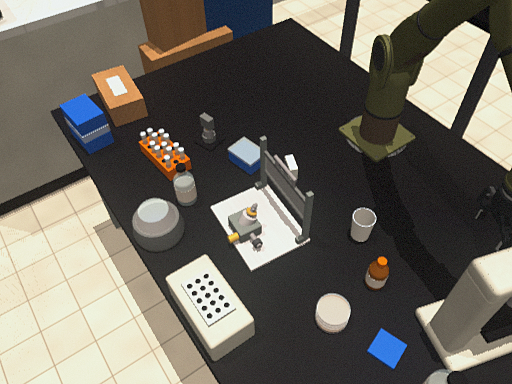

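View pics/side0.png

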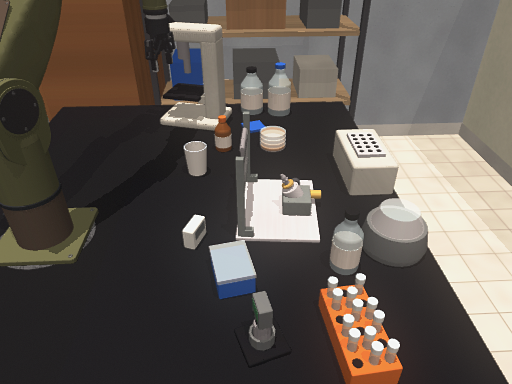

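```bash
python3 - <<'E'
import cv2,numpy as np
a=cv2.imread("pics/scene0.png");b=cv2.imread("pics/side0.png")
def c(im,x,y,w=133,h=100):
    return cv2.resize(im[y:y+h,x:x+w],(400,300),interpolation=cv2.INTER_CUBIC)
cv2.imwrite("pics/c1.png",np.vstack([np.hstack([c(a,205,135,),c(a,180,95,80,60)]),np.hstack([c(b,205,110,160,120),c(b,220,280,120,90)])]))
E
```

```text
(no output)
```

View pics/c1.png

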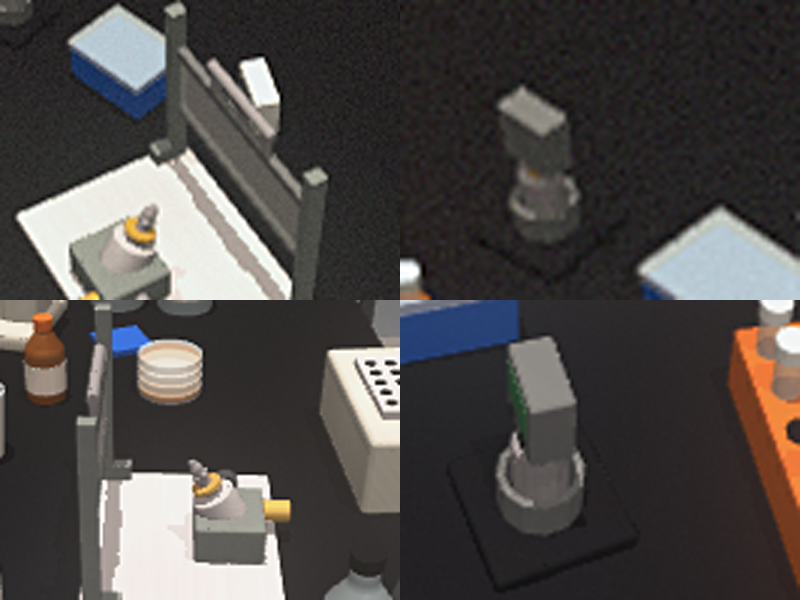

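```bash
cat > h.py <<'E'
import numpy as np,cv2,pickle
from scipy.spatial.transform import Rotation as R
from scipy.optimize import least_squares
def cam(f,s=None):
    F=192/np.tan(np.radians(f["fovy"])/2)
    if "origin" in f: T=np.eye(4);T[:3,:3]=R.from_rotvec(f["orientation"]).as_matrix();T[:3,3]=f["origin"]
    else:
        W=np.eye(4);W[:3,:3]=R.from_rotvec(s["tcp_rot"]).as_matrix();W[:3,3]=s["tool_pos"];T=W@np.array(f["tool_from_camera"])
    return F,f["cx"],f["cy"],T
def proj(c,p):
    F,cx,cy,T=c;q=(np.atleast_2d(p)-T[:3,3])@T[:3,:3]
    return np.c_[cx+F*q[:,0]/q[:,2],cy+F*q[:,1]/q[:,2]]
def load(n):
    s,f=pickle.load(open(n+".pkl","rb"));return cam(f,s),f["pixels"]
def tri(obs):  # [(cam,(u,v))]
    g=least_squares(lambda p:np.concatenate([(proj(c,p)[0]-uv) for c,uv in obs]),[500,0,50.]);return g.x,np.sqrt(np.mean(g.fun**2))
E
python3 - <<'E'
from h import *
A,_=load("scene0");B,_=load("side0")
pts=dict(postA=((263.2,139),(246.6,113.2)),postB=((309.4,194.3),(240.2,158)))
for n,u,v in [("post+?",(263.2,139),(240.2,158)),("post2",(309.4,194.3),(246.6,113.2)),("h1",(275.5,157),(243,152)),("h2",(295.4,178.3),(244.2,130)),("tip",(254.9,205),(283.4,175.2)),("gtop",(206.4,117),(262.9,302.2))]:
    print(n,*[np.round(x,1) for x in tri([(A,u),(B,v)])])
for n in ["scene0"]:
    pass
E
```

```text
post+? [494.9 -33.  230.9] 0.1
post2 [516.5 211.9 229.8] 0.1
h1 [500.5  32.7 210.4] 0.6
h2 [506.5 136.7 217. ] 0.3
tip [606.6  80.  111.7] 0.0
gtop [ 526.  -337.8  115.3] 0.2
```

```bash
python3 - <<'E'
from h import *
s,f=pickle.load(open("wrist0.pkl","rb"));print(np.round(R.from_rotvec(s["tcp_rot"]).as_matrix(),3).tolist())
E
```

```text
[[-0.922, 0.388, -0.001], [0.388, 0.922, -0.002], [-0.0, -0.002, -1.0]]
```

```bash
cat >> h.py <<'E'
def shift(tcp,yaw,s=None):
    "row values to bring TCP to tcp (mm) with tool y at yaw deg (mod 180)"
    if s is None:
        from plant import r; s=r.observe()
    M=R.from_rotvec(s["tcp_rot"]).as_matrix();d=M.T@(np.array(tcp)-s["tool_pos"])/1000
    y=np.degrees(np.arctan2(M[1,1],M[0,1]));sp=(y-yaw+180)%360-180
    print("t",round(s["clock"],2),"yaw",round(y,1),"shift m",np.round(d,4),"spin",round(sp,1),"tilt",np.round(M[:,2],3))
def snap(n,tag):
    from plant import r
    s=r.observe();f=r.grab_frame(n);cv2.imwrite(f"pics/{n}{tag}.png",f["pixels"]);pickle.dump((s,f),open(f"{n}{tag}.pkl","wb"))
E
python3 -c "
from h import *
shift([504.6,87,290],-5)"
python3 -m handwheel '[{"tz":-0.04},{"tz":-0.07},{"tx":-0.04,"ty":-0.03,"tz":-0.065,"spin":7},{"tx":-0.43,"ty":-0.351,"tz":-0.06,"spin":72},{"tx":-0.43,"ty":-0.351,"tz":-0.06,"spin":72},{"tx":-0.43,"ty":-0.351,"tz":-0.06,"spin":72},{"tx":-0.43,"ty":-0.351,"tz":-0.06,"spin":72},{"tx":-0.43,"ty":-0.351,"tz":-0.06,"spin":72},{"tx":-0.43,"ty":-0.351,"tz":-0.06,"spin":72},{"tx":-0.43,"ty":-0.351,"tz":-0.06,"spin":72},{"tx":-0.43,"ty":-0.351,"tz":-0.06,"spin":72},{"tx":-0.43,"ty":-0.351,"tz":-0.06,"spin":72},{"tx":-0.43,"ty":-0.351,"tz":-0.06,"spin":72},{"tx":-0.43,"ty":-0.351,"tz":-0.06,"spin":72},{"tx":-0.43,"ty":-0.351,"tz":-0.06,"spin":72},{"tx":-0.43,"ty":-0.351,"tz":-0.06,"spin":72},{"tx":-0.43,"ty":-0.351,"tz":-0.06,"spin":72},{"tx":-0.43,"ty":-0.351,"tz":-0.06,"spin":72},{"tx":-0.43,"ty":-0.351,"tz":-0.06,"spin":72}]' -1 30
python3 -c "
from h import *
shift([504.6,87,290],-5);snap('wrist','1')
from plant import r;print(np.round(r.observe()['joint_pos'],2))"
```

```text
t 0.15 yaw 67.2 shift m [-0.4312 -0.3485 -0.0588] spin 72.2 tilt [-0.    -0.001 -1.   ]
t 0.15 yaw 67.2 shift m [-0.4312 -0.3485 -0.0588] spin 72.2 tilt [-0.    -0.001 -1.   ]
[-1.14  0.69 -0.19  1.57  0.16  0.9  -0.22]$[0]: bad value
```

View pics/wrist1.png

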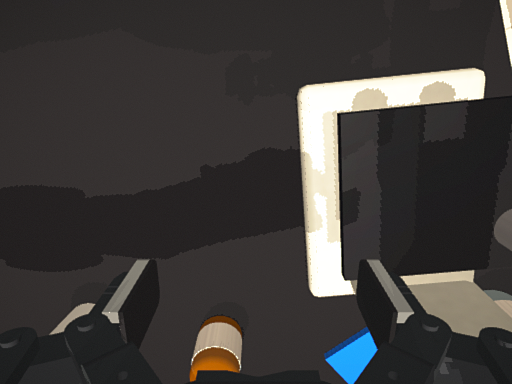

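```bash
python3 -m handwheel '[{"tx":0,"ty":0,"tz":-0.04,"spin":0},{"tx":0,"ty":0,"tz":-0.07,"spin":0},{"tx":-0.04,"ty":-0.03,"tz":-0.065,"spin":7},{"tx":-0.43,"ty":-0.351,"tz":-0.06,"spin":72},{"tx":-0.43,"ty":-0.351,"tz":-0.06,"spin":72},{"tx":-0.43,"ty":-0.351,"tz":-0.06,"spin":72},{"tx":-0.43,"ty":-0.351,"tz":-0.06,"spin":72},{"tx":-0.43,"ty":-0.351,"tz":-0.06,"spin":72},{"tx":-0.43,"ty":-0.351,"tz":-0.06,"spin":72},{"tx":-0.43,"ty":-0.351,"tz":-0.06,"spin":72},{"tx":-0.43,"ty":-0.351,"tz":-0.06,"spin":72},{"tx":-0.43,"ty":-0.351,"tz":-0.06,"spin":72},{"tx":-0.43,"ty":-0.351,"tz":-0.06,"spin":72},{"tx":-0.43,"ty":-0.351,"tz":-0.06,"spin":72},{"tx":-0.43,"ty":-0.351,"tz":-0.06,"spin":72},{"tx":-0.43,"ty":-0.351,"tz":-0.06,"spin":72},{"tx":-0.43,"ty":-0.351,"tz":-0.06,"spin":72},{"tx":-0.43,"ty":-0.351,"tz":-0.06,"spin":72},{"tx":-0.43,"ty":-0.351,"tz":-0.06,"spin":72},{"tx":-0.43,"ty":-0.351,"tz":-0.06,"spin":72}]' -1 30
python3 -c "
from h import *
shift([504.6,87,290],-5);snap('wrist','2')
from plant import r;print(np.round(r.observe()['joint_pos'],2))"
```

```text
clock: 1.87
tool_pos: [501.8, 87.3, 291.1]
tcp_rot: [-2.309, -2.129, 0.001]
contact_force: [0.6, -0.5, -0.3]
gripper_width: 1.001
t 1.87 yaw -4.6 shift m [-0.0001  0.0028  0.0011] spin 0.4 tilt [-0.001 -0.    -1.   ]
[-0.36  0.46  0.15  1.84 -0.09  0.85 -0.25]
```

View pics/wrist2.png

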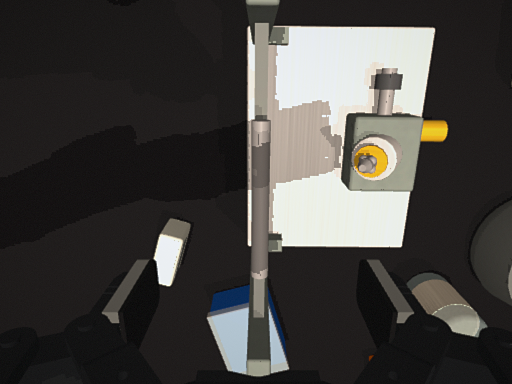

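```bash
python3 - <<'E'
from h import *
A,_=load("scene0");B,_=load("side0");W,_=load("wrist2")
def ends(p): 
    y=np.array([-np.sin(p[3]),np.cos(p[3]),0]);return np.array([p[:3]-55*y,p[:3]+55*y])
def res(p):
    e=ends(p);return np.r_[(proj(W,e)-[(260,277),(261.5,120)]).ravel(),(proj(A,e)-[(275.5,157),(295.4,178.3)]).ravel(),(proj(B,e)-[(243,152),(244.2,130)]).ravel()]
g=least_squares(res,[504,87,214,-.09]);print(np.round(g.x,2),np.degrees(g.x[3]),np.round(g.fun,1))
print("tip",tri([(A,(254.9,205)),(B,(283.4,175.2)),(W,(366,163))]))
P=tri([(A,(263.2,139)),(B,(240.2,158)),(W,(257,376))])[0];Q=tri([(A,(309.4,194.3)),(B,(246.6,113.2))])[0];print(P,Q)
def bp(c,uv,z):
    F,cx,cy,T=c;d=T[:3,:3]@[(uv[0]-cx)/F,(uv[1]-cy)/F,1];return T[:3,3]+d*(z-T[2,3])/d[2]
c=[(510,345),(548,340),(575,403),(537,410)];c=[bp(B,(220+(u-400)/3.333,280+(v-300)/3.333),116) for u,v in c];print(np.round(c,1))
c=[(498,103),(522,88),(570,117),(545,134)];c=[bp(A,(180+(u-400)/5,95+v/5),116) for u,v in c];print(np.round(c,1))
# white base corners in wrist view at bench level
for uv in [(249,27),(433,28),(402,247),(249,247)]: print(np.round(bp(W,uv,8),1))
E
```

```text
[ 5.0309e+02  8.7210e+01  2.1532e+02 -8.0000e-02] -4.798280073651081 [ 0.5 -1.4 -0.1  1.5 -0.3 -1.1  0.4  2.  -1.5 -2.   0.  -0.5]
tip (array([605.16038994,  82.1279157 , 109.90938592]), np.float64(0.5294860716479671))
[490.69966561 -39.48732199 234.50712818] [516.47760948 211.86088627 229.75148218]
[[ 510.  -318.1  116. ]
 [ 530.5 -315.7  116. ]
 [ 541.5 -358.   116. ]
 [ 521.8 -361.4  116. ]]
[[ 540.5 -357.3  116. ]
 [ 518.6 -361.2  116. ]
 [ 507.  -315.1  116. ]
 [ 530.3 -310.2  116. ]]
[502.2 223.    8. ]
[707.5 205.1   8. ]
[686.5 -66.5   8. ]
[477.8 -49.5   8. ]
```

```bash
python3 -m handwheel '[{"tx":0,"ty":0.001,"tz":0.03,"spin":0},{"tx":0,"ty":0.001,"tz":0.06,"spin":0},{"tx":0,"ty":0.001,"tz":0.08,"spin":0},{"tx":0,"ty":0.001,"tz":0.09,"spin":0},{"tx":0,"ty":0.001,"tz":0.095,"spin":0},{"tx":0,"ty":0.001,"tz":0.095,"spin":0}]' -1 40
python3 -m handwheel '[{"tx":0,"ty":0,"tz":0,"spin":0},{"tx":0,"ty":0,"tz":0,"spin":0},{"tx":0,"ty":0,"tz":0,"spin":0},{"tx":0,"ty":0,"tz":0,"spin":0},{"tx":0,"ty":0,"tz":0,"spin":0},{"tx":0,"ty":0,"tz":0,"spin":0},{"tx":0,"ty":0,"tz":0,"spin":0},{"tx":0,"ty":0,"tz":0,"spin":0}]' 1 40
python3 -m handwheel '[{"tx":0,"ty":0,"tz":0.01,"spin":0},{"tx":0,"ty":0,"tz":0.025,"spin":0},{"tx":0,"ty":0,"tz":0.04,"spin":0},{"tx":0,"ty":0,"tz":0.055,"spin":0},{"tx":0,"ty":0,"tz":0.065,"spin":0},{"tx":0,"ty":0,"tz":0.072,"spin":0}]'
```

```text
clock: 2.42
tool_pos: [501.9, 88.0, 195.3]
tcp_rot: [-2.306, -2.13, 0.004]
contact_force: [-0.8, 0.6, 0.1]
gripper_width: 1.002
clock: 3.08
tool_pos: [503.3, 88.0, 195.8]
tcp_rot: [-2.308, -2.131, 0.0]
contact_force: [2.0, -0.3, 1.7]
gripper_width: 0.127
clock: 3.58
tool_pos: [503.4, 88.0, 123.2]
tcp_rot: [-2.309, -2.13, 0.0]
contact_force: [-0.1, -1.4, 4.8]
gripper_width: 0.12
```

Gripped (opening ≈ 10–11 mm) and moving with ~5 N. Continuing gently to the stop.

```bash
python3 -m handwheel '[{"tx":0,"ty":0,"tz":0.003,"spin":0},{"tx":0,"ty":0,"tz":0.006,"spin":0},{"tx":0,"ty":0,"tz":0.009,"spin":0},{"tx":0,"ty":0,"tz":0.012,"spin":0},{"tx":0,"ty":0,"tz":0.012,"spin":0}]'
```

```text
clock: 4.0
tool_pos: [503.5, 88.1, 114.7]
tcp_rot: [2.309, 2.13, 0.003]
contact_force: [-6.7, 0.4, 35.6]
gripper_width: 0.125
```

```bash
python3 -m handwheel '[{"tx":0,"ty":0,"tz":-0.002,"spin":0},{"tx":0,"ty":0,"tz":-0.002,"spin":0},{"tx":0,"ty":0,"tz":-0.002,"spin":0},{"tx":0,"ty":0,"tz":-0.002,"spin":0},{"tx":0,"ty":0,"tz":-0.002,"spin":0},{"tx":0,"ty":0,"tz":-0.04,"spin":0},{"tx":0,"ty":0,"tz":-0.08,"spin":0},{"tx":0,"ty":0,"tz":-0.12,"spin":0},{"tx":0,"ty":0,"tz":-0.16,"spin":0},{"tx":0,"ty":0,"tz":-0.175,"spin":0},{"tx":0,"ty":0,"tz":-0.175,"spin":0}]' -1 40
python3 -c "
from h import *
shift([525,-337.3,200],14.6);snap('side','3')"
```

```text
clock: 4.92
tool_pos: [505.6, 88.2, 293.4]
tcp_rot: [2.306, 2.127, 0.014]
contact_force: [0.1, -0.9, -1.5]
gripper_width: 1.005
t 4.92 yaw -4.6 shift m [-0.4229  0.0529  0.0922] spin -19.2 tilt [ 0.009  0.003 -1.   ]
```

```bash
python3 -m handwheel '[{"tx":-0.04,"ty":0.005,"tz":0,"spin":-2},{"tx":-0.08,"ty":0.01,"tz":0,"spin":-4},{"tx":-0.12,"ty":0.015,"tz":0,"spin":-6},{"tx":-0.16,"ty":0.02,"tz":0,"spin":-8},{"tx":-0.2,"ty":0.025,"tz":0,"spin":-10},{"tx":-0.24,"ty":0.03,"tz":0.01,"spin":-12},{"tx":-0.28,"ty":0.035,"tz":0.03,"spin":-14},{"tx":-0.32,"ty":0.04,"tz":0.05,"spin":-16},{"tx":-0.36,"ty":0.045,"tz":0.07,"spin":-18},{"tx":-0.4,"ty":0.05,"tz":0.085,"spin":-19},{"tx":-0.423,"ty":0.053,"tz":0.092,"spin":-19},{"tx":-0.423,"ty":0.053,"tz":0.092,"spin":-19},{"tx":-0.423,"ty":0.053,"tz":0.092,"spin":-19}]' -1
python3 -c "
from h import *
snap('wrist','3')
a=cv2.imread('pics/wrist3.png');b=cv2.imread('pics/side3.png')[100:292,150:406]
cv2.imwrite('pics/c3.png',cv2.resize(np.hstack([cv2.resize(a,(400,300)),cv2.resize(b,(400,300))]),None,fx=1,fy=1))
shift([525,-337.3,74],14.6)
from plant import r;print(np.round(r.observe()['joint_pos'],2))"
```

```text
clock: 6.05
tool_pos: [520.5, -339.4, 194.5]
tcp_rot: [-1.93, -2.475, -0.004]
contact_force: [-0.0, 1.5, 0.0]
gripper_width: 1.001
t 6.1 yaw 14.3 shift m [-0.0016  0.0028  0.1214] spin -0.3 tilt [ 0.001  0.005 -1.   ]
[ 0.49  0.72  0.02  1.62 -0.03  0.8   0.78]
```

View pics/c3.png

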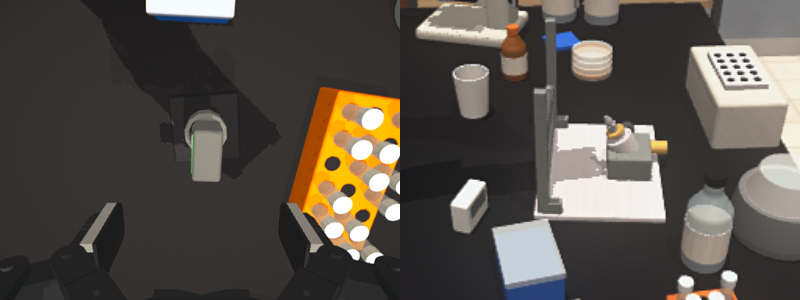

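```bash
python3 - <<'E'
from h import *
W,_=load("wrist3")
s,_f=pickle.load(open("wrist3.pkl","rb"))
def bp(c,uv,z):
    F,cx,cy,T=c;d=T[:3,:3]@[(uv[0]-cx)/F,(uv[1]-cy)/F,1];return T[:3,3]+d*(z-T[2,3])/d[2]
M=R.from_rotvec(s["tcp_rot"]).as_matrix()
for uv,z in [((264.3,196),116),((340*1.28,90*1.28),92),((318*1.28,190*1.28),92),((320*1.28,90*1.28),0)]:
    p=bp(W,uv,z);print(np.round(p,1),"tool",np.round(M.T@(p-s["tool_pos"]),1))
E
```

```text
[ 522.5 -333.1  116. ] tool [ 5.3  3.5 78.5]
[ 625.7 -254.4   92. ] tool [ 56.4 122.8 102.7]
[ 643.5 -351.4   92. ] tool [-42.  116.3 102.3]
[ 649.  -257.4    0. ] tool [ 47.4 144.6 194.7]
```

```bash
python3 -m handwheel '[{"tx":0.001,"ty":0.003,"tz":0.04,"spin":0},{"tx":0.001,"ty":0.003,"tz":0.075,"spin":0},{"tx":0.001,"ty":0.003,"tz":0.1,"spin":0},{"tx":0.001,"ty":0.003,"tz":0.115,"spin":0},{"tx":0.001,"ty":0.003,"tz":0.12,"spin":0},{"tx":0.001,"ty":0.003,"tz":0.12,"spin":0}]' -1
python3 -m handwheel '[{"tx":0,"ty":0,"tz":0,"spin":0},{"tx":0,"ty":0,"tz":0,"spin":0},{"tx":0,"ty":0,"tz":0,"spin":0},{"tx":0,"ty":0,"tz":0,"spin":0},{"tx":0,"ty":0,"tz":0,"spin":0},{"tx":0,"ty":0,"tz":0,"spin":0},{"tx":0,"ty":0,"tz":0,"spin":0},{"tx":0,"ty":0,"tz":0,"spin":0}]' 1 30
python3 -c "
from h import *
snap('wrist','4');shift([525,-337.3,74],14.6)"
```

```text
clock: 6.6
tool_pos: [524.1, -332.2, 74.0]
tcp_rot: [-1.921, -2.478, -0.008]
contact_force: [-0.6, 0.3, 0.3]
gripper_width: 0.999
clock: 7.27
tool_pos: [524.4, -332.7, 74.9]
tcp_rot: [-1.922, -2.479, -0.008]
contact_force: [-0.5, 0.5, 7.0]
gripper_width: 0.303
t 7.32 yaw 14.4 shift m [-0.0046 -0.0006  0.0008] spin -0.2 tilt [-0.001  0.007 -1.   ]
```

```bash
python3 -m handwheel '[{"tx":0,"ty":0,"tz":-0.004,"spin":0},{"tx":0,"ty":0,"tz":-0.009,"spin":0},{"tx":0,"ty":0,"tz":-0.009,"spin":0},{"tx":0,"ty":0,"tz":-0.009,"spin":0}]' 1 20
python3 - <<'E'
from h import *
from plant import r
W,im=load("wrist3")
cv2.imwrite("pics/c4.png",cv2.resize(im[110:250,190:330],(560,560),interpolation=cv2.INTER_CUBIC))
shift([525,-337.3,74],14.6)
E
```

```text
clock: 7.65
tool_pos: [524.5, -332.8, 84.0]
tcp_rot: [-1.922, -2.479, -0.008]
contact_force: [0.1, 0.2, -2.2]
gripper_width: 0.301
t 7.65 yaw 14.4 shift m [-0.0046 -0.0006  0.01  ] spin -0.2 tilt [-0.     0.007 -1.   ]
```

View pics/c4.png

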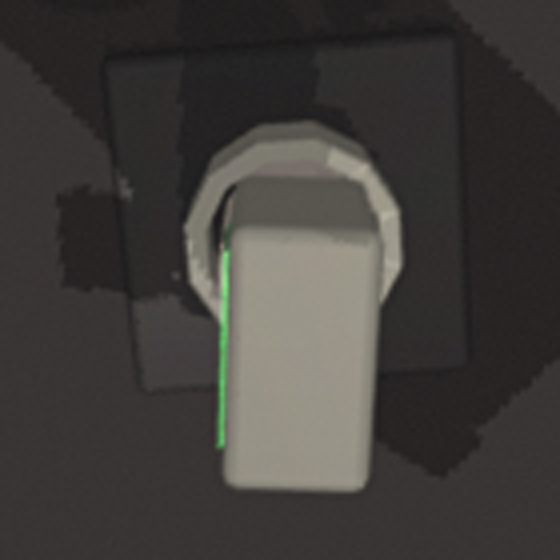

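```bash
python3 - <<'E'
from h import *
from plant import r
W,_=load("wrist3");s,_=pickle.load(open("wrist3.pkl","rb"));n=r.observe();M=R.from_rotvec(n["tcp_rot"]).as_matrix()
def bp(c,uv,z):
    F,cx,cy,T=c;d=T[:3,:3]@[(uv[0]-cx)/F,(uv[1]-cy)/F,1];return T[:3,3]+d*(z-T[2,3])/d[2]
for uv,z in [((265.25,200.25),116),((263.5,167.2),34),((263,163.3),10)]:
    p=bp(W,uv,z);print(np.round(p,1),"in tool now",np.round(M.T@(p-n["tool_pos"]),1))
E
```

```text
[ 523.9 -335.9  116. ] in tool now [ -2.7  -1.3 -32. ]
[ 523.4 -333.    34. ] in tool now [-0.3 -1.2 50. ]
[ 523.8 -335.    10. ] in tool now [-2.5 -1.3 74. ]
```

```bash
python3 -m handwheel '[{"tx":0.005,"ty":0,"tz":0,"spin":0},{"tx":0.01,"ty":0,"tz":0,"spin":0},{"tx":0.015,"ty":0,"tz":0,"spin":0},{"tx":0.02,"ty":0,"tz":0,"spin":0},{"tx":0.024,"ty":0,"tz":0,"spin":0},{"tx":0.024,"ty":0,"tz":0,"spin":0}]'
python3 -m handwheel '[{"tx":0.005,"ty":0,"tz":0,"spin":0},{"tx":0.01,"ty":0,"tz":0,"spin":0},{"tx":0.014,"ty":0,"tz":0,"spin":0},{"tx":0.018,"ty":0,"tz":0,"spin":0},{"tx":0.019,"ty":0,"tz":0,"spin":0},{"tx":0.019,"ty":0,"tz":0,"spin":0}]'
python3 -c "
from h import *
shift([525,-337.3,74],14.6);snap('side','5');snap('scene','5');snap('wrist','5')
a=cv2.imread('pics/side5.png')[260:350,205:325];b=cv2.imread('pics/scene5.png')[85:160,160:260];c=cv2.imread('pics/wrist5.png')[84:384,106:406]
cv2.imwrite('pics/c5.png',np.hstack([np.vstack([cv2.resize(a,(400,300),interpolation=2),cv2.resize(b,(400,300),interpolation=2)]),cv2.resize(c,(400,600))]))"
```

```text
clock: 8.15
tool_pos: [518.1, -308.6, 84.2]
tcp_rot: [-1.921, -2.479, -0.008]
contact_force: [-0.3, -2.8, 0.3]
gripper_width: 0.303
clock: 8.65
tool_pos: [513.2, -289.5, 84.3]
tcp_rot: [-1.92, -2.479, -0.009]
contact_force: [-0.2, -2.3, -1.5]
gripper_width: 0.302
t 8.65 yaw 14.5 shift m [-0.0493 -0.0006  0.0099] spin -0.1 tilt [-0.002  0.008 -1.   ]
```

View pics/c5.png

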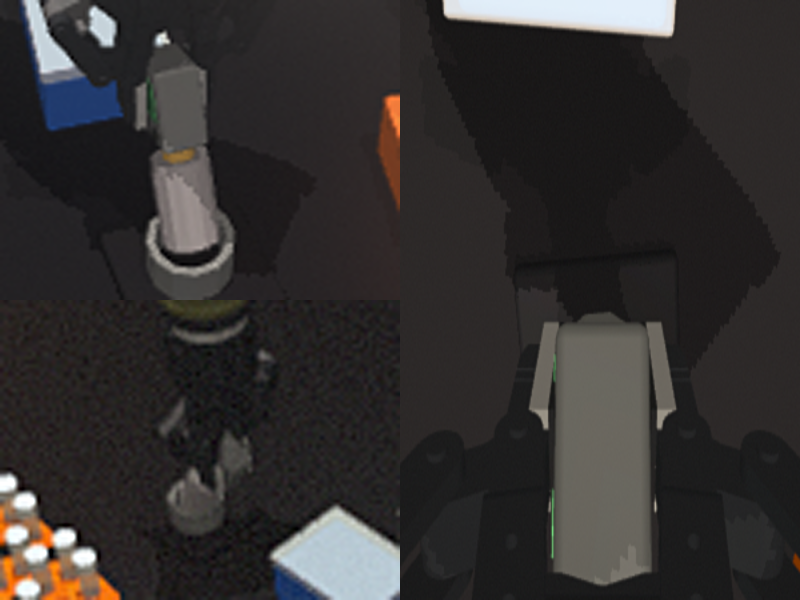

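```bash
python3 -m handwheel '[{"tx":0,"ty":0,"tz":0,"spin":0},{"tx":0,"ty":0,"tz":0,"spin":0},{"tx":0.005,"ty":0,"tz":-0.012,"spin":0},{"tx":0.012,"ty":0,"tz":-0.03,"spin":0},{"tx":0.02,"ty":0,"tz":-0.06,"spin":0},{"tx":0.02,"ty":0,"tz":-0.1,"spin":0},{"tx":0.02,"ty":0,"tz":-0.14,"spin":0},{"tx":0.02,"ty":0,"tz":-0.18,"spin":0},{"tx":0.02,"ty":0,"tz":-0.2,"spin":0},{"tx":0.02,"ty":0,"tz":-0.2,"spin":0}]' 1 80
python3 - <<'E'
from h import *
W,_=load("wrist5");s,_=pickle.load(open("wrist5.pkl","rb"))
M=R.from_rotvec(s["tcp_rot"]).as_matrix()
def pts(th,ox,oz):
    u=np.array([np.sin(th),0,-np.cos(th)]);n=np.array([np.cos(th),0,np.sin(th)])  # tool axes, z down
    c=np.array([ox,0,oz])
    return np.array([c+23*u+a*24*n+b*np.array([0,13,0]) for a in(-1,1) for b in(-1,1)])
def res(p):
    q=proj(W,pts(*p)@M.T+s["tool_pos"])
    return np.r_[(q-[(226,246.5),(289.7,246.5),(220.7,371.5),(295,371.5)]).ravel(),(p[1]+2.5)/1,(p[2]+18.7)/1]
g=least_squares(res,[.5,-2.5,-18.7]);print(np.degrees(g.x[0]),g.x[1:],np.round(g.fun,1))
E
```

```text
clock: 9.63
tool_pos: [510.9, -271.2, 290.0]
tcp_rot: [1.921, 2.484, 0.015]
contact_force: [0.3, 0.1, -2.5]
gripper_width: 0.292
-136.67961922595796 [  1.20607654 -30.34962154] [  6.3   6.   -2.3   6.    8.1  -5.3  -3.3  -5.3   3.7 -11.6]
```

```bash
python3 - <<'E'
from h import *
W,_=load("wrist5");s,_=pickle.load(open("wrist5.pkl","rb"))
M=R.from_rotvec(s["tcp_rot"]).as_matrix()
def pts(th,ox,oz):
    u=np.array([np.sin(th),0,-np.cos(th)]);n=np.array([np.cos(th),0,np.sin(th)])
    c=np.array([ox,0,oz])
    return np.array([c+23*u+a*24*n+b*np.array([0,13,0]) for a in(1,-1) for b in(-1,1)])
def res(p):
    q=proj(W,pts(*p)@M.T+s["tool_pos"])
    return np.r_[(q-[(226,246.5),(289.7,246.5),(220.7,371.5),(295,371.5)]).ravel(),(p[1]+2.5)/1,(p[2]+18.7)/1]
g=least_squares(res,[.5,-2.5,-18.7]);print(np.degrees(g.x[0]),g.x[1:],np.round(g.fun,1))
# pre-mate target: mouth 62 mm up axis, yaw 85
yw=np.radians(-4.9);sx=np.array([np.cos(yw),np.sin(yw),0]);a=-.5*sx+[0,0,.866];n=-.866*sx-[0,0,.5]
tip=np.array([605.2,82.1,109.9])
P=tip+17*a+83*a+2.5*n;print("P",P);shift(P-[0,0,18.7],85.1)
E
```

```text
11.59105780323973 [ -3.55208621 -15.1919075 ] [-2.1 -0.7  7.7 -0.7  4.7  0.8  0.7  0.8 -1.1  3.5]
P [553.22564762  86.5557738  195.25      ]
t 9.63 yaw 14.6 shift m [0.3351 0.13   0.1162] spin -70.5 tilt [ 0.007  0.007 -1.   ]
```

```bash
python3 -m handwheel '[{"tx":0,"ty":0.04,"tz":-0.005,"spin":0},{"tx":0.01,"ty":0.08,"tz":-0.01,"spin":-7},{"tx":0.03,"ty":0.11,"tz":-0.01,"spin":-14},{"tx":0.07,"ty":0.13,"tz":-0.01,"spin":-21},{"tx":0.11,"ty":0.13,"tz":-0.01,"spin":-28},{"tx":0.15,"ty":0.13,"tz":-0.01,"spin":-35},{"tx":0.19,"ty":0.13,"tz":-0.01,"spin":-42},{"tx":0.23,"ty":0.13,"tz":-0.01,"spin":-49},{"tx":0.27,"ty":0.13,"tz":-0.01,"spin":-56},{"tx":0.3,"ty":0.13,"tz":-0.01,"spin":-63},{"tx":0.335,"ty":0.13,"tz":-0.01,"spin":-70},{"tx":0.335,"ty":0.13,"tz":-0.01,"spin":-70.5},{"tx":0.335,"ty":0.13,"tz":0.02,"spin":-70.5},{"tx":0.335,"ty":0.13,"tz":0.05,"spin":-70.5},{"tx":0.335,"ty":0.13,"tz":0.08,"spin":-70.5},{"tx":0.335,"ty":0.13,"tz":0.1,"spin":-70.5},{"tx":0.335,"ty":0.13,"tz":0.1,"spin":-70.5},{"tx":0.335,"ty":0.13,"tz":0.1,"spin":-70.5}]' 1 80
python3 -c "
from h import *
from plant import r
shift([553.2,86.6,176.5],85.1);print(np.round(r.observe()['joint_pos'],2));snap('side','6');snap('scene','6');snap('wrist','6')
a=cv2.imread('pics/side6.png')[85:235,200:350];b=cv2.imread('pics/scene6.png')[90:240,200:300]
cv2.imwrite('pics/c6.png',np.hstack([cv2.resize(a,(500,500),interpolation=2),cv2.resize(b,(300,450),interpolation=2)[:500] if 0 else cv2.copyMakeBorder(cv2.resize(b,(300,450),interpolation=2),0,50,0,0,cv2.BORDER_CONSTANT)]))"
```

```text
clock: 11.13
tool_pos: [551.1, 86.7, 191.5]
tcp_rot: [0.134, 3.137, 0.01]
contact_force: [0.8, -0.7, -2.5]
gripper_width: 0.296
t 11.13 yaw 85.1 shift m [-0.0021  0.      0.015 ] spin 0.0 tilt [ 0.002  0.006 -1.   ]
[-0.08  0.66 -0.26  1.81  0.24  0.7   1.02]
```

View pics/c6.png

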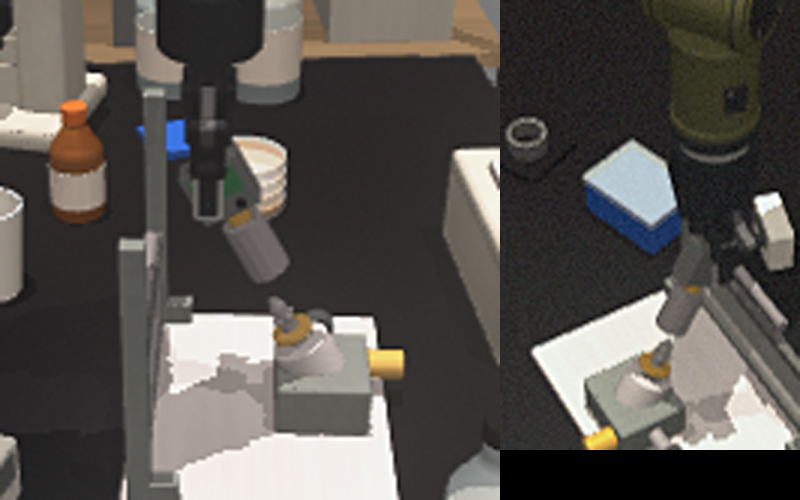

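```bash
python3 - <<'E'
from h import *
A,_=load("scene6");B,_=load("side6");s,_=pickle.load(open("side6.pkl","rb"))
M=R.from_rotvec(s["tcp_rot"]).as_matrix()
def ax(th,ox,l):
    u=np.array([np.sin(th),0,-np.cos(th)]);n=np.array([np.cos(th),0,np.sin(th)]);return (np.array([0,0,-18.7])+ox*n-l*u)@M.T+s["tool_pos"]
for th in (20,24,26,28,30,32):
    t=np.radians(th);d=[]
    q=[proj(B,ax(t,-2.5,l))[0] for l in (40,83)];qa=[proj(A,ax(t,-2.5,l))[0] for l in (40,83)]
    v=q[1]-q[0];w=qa[1]-qa[0]
    print(th,"side ang",np.round(np.degrees(np.arctan2(v[0],v[1])),1),np.round(q,1).tolist(),"scene ang",np.round(np.degrees(np.arctan2(w[0],w[1])),1),np.round(qa,1).tolist(),"mouth",np.round(ax(t,-2.5,83),1))
yw=np.radians(-4.9);sx=np.array([np.cos(yw),np.sin(yw),0]);a=-.5*sx+[0,0,.866]
tip=np.array([605.2,82.1,109.9])
for c in(B,A):
    q=proj(c,[tip,tip-15*a,tip-31*a]);print(np.round(q,1).tolist(),np.degrees(np.arctan2(*(q[2]-q[0]))))
E
```

```text
20 side ang 21.7 [[268.5, 153.8], [274.0, 167.6]] scene ang -21.4 [[266.8, 186.8], [262.5, 197.6]] mouth [581.8  84.4 133.1]
24 side ang 26.0 [[269.5, 153.4], [276.1, 166.8]] scene ang -24.8 [[266.0, 186.9], [261.0, 197.9]] mouth [587.1  84.  135.4]
26 side ang 28.1 [[270.0, 153.2], [277.1, 166.4]] scene ang -26.3 [[265.6, 186.9], [260.2, 197.9]] mouth [589.7  83.7 136.7]
28 side ang 30.2 [[270.5, 153.0], [278.1, 166.0]] scene ang -27.9 [[265.3, 186.9], [259.4, 198.0]] mouth [592.2  83.5 138.1]
30 side ang 32.3 [[271.0, 152.7], [279.1, 165.5]] scene ang -29.4 [[264.9, 186.9], [258.7, 198.0]] mouth [594.7  83.3 139.6]
32 side ang 34.4 [[271.5, 152.4], [280.0, 165.0]] scene ang -30.8 [[264.6, 186.9], [258.0, 198.0]] mouth [597.1  83.1 141.2]
[[282.8, 175.4], [285.5, 179.6], [288.3, 184.0]] 32.337733907183996
[[255.7, 205.6], [253.6, 209.3], [251.4, 213.1]] -29.699531158287854
```

```bash
python3 - <<'E'
from h import *
_,b=load("side6");_,a=load("scene6")
x=cv2.resize(b[135:195,255:315],(500,500),interpolation=2);y=cv2.resize(a[160:232,242:278],(250,500),interpolation=2)
cv2.imwrite("pics/c7.png",np.hstack([x,y]))
E
```

```text
(no output)
```

View pics/c7.png

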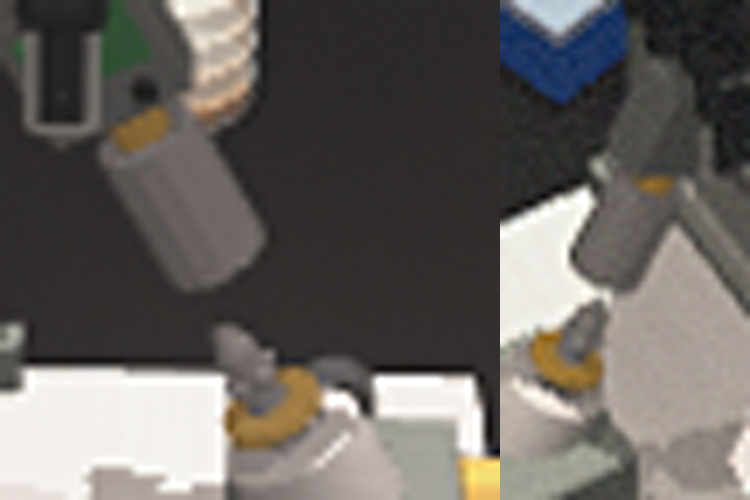

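```bash
python3 - <<'E'
from h import *
A,_=load("scene6");B,_=load("side6");s,_=pickle.load(open("side6.pkl","rb"))
M=R.from_rotvec(s["tcp_rot"]).as_matrix()
S=lambda x,y:(255+x/8.333,135+y/8.333);C=lambda x,y:(242+(x-500)/6.944,160+y/6.944)
m=tri([(B,S(222,265)),(A,C(604,273))]);t=tri([(B,S(229,328)),(A,C(600,303))])
k=tri([(B,S(268,405)),(A,C(568,358))]);g=tri([(B,S(142,130)),(A,C(643,187))])
for n,v in zip(("mouth","tip","collar","coupler top"),(m,t,k,g)): print(n,np.round(v[0],1),round(v[1],2))
tool=lambda v:np.round(M.T@v,1)
print("axis gauge tool",tool(g[0]-m[0]),"nipple",tool(t[0]-k[0]),"mouth-tip",tool(m[0]-t[0]), "tcp-mouth",tool(s["tool_pos"]-m[0]))
E
```

```text
mouth [600.8  82.1 136.3] 0.16
tip [602.9  80.2 114.7] 0.34
collar [617.4  78.5  86. ] 0.03
coupler top [578.   84.7 181.9] 0.7
axis gauge tool [ 22.9   0.9 -45.6] nipple [ 14.5   0.7 -28.7] mouth-tip [  2.3   1.9 -21.6] tcp-mouth [ 49.9   0.6 -55.2]
```

```bash
python3 -m handwheel '[{"tx":0.005,"ty":-0.001,"tz":0,"spin":0},{"tx":0.0105,"ty":-0.001,"tz":0,"spin":0},{"tx":0.0105,"ty":-0.001,"tz":0,"spin":0},{"tx":0.0075,"ty":-0.001,"tz":0.005,"spin":0},{"tx":0.0045,"ty":-0.001,"tz":0.01,"spin":0},{"tx":0.0015,"ty":-0.001,"tz":0.015,"spin":0},{"tx":-0.0015,"ty":-0.001,"tz":0.021,"spin":0},{"tx":-0.0015,"ty":-0.001,"tz":0.021,"spin":0},{"tx":-0.0015,"ty":-0.001,"tz":0.021,"spin":0}]' 1 100
python3 - <<'E'
from h import *
snap('side','8');snap('scene','8')
_,b=load("side8");_,a=load("scene8")
x=cv2.resize(b[135:195,255:315],(500,500),interpolation=2);y=cv2.resize(a[160:232,242:278],(250,500),interpolation=2)
cv2.imwrite("pics/c8.png",np.hstack([x,y]))
E
```

```text
clock: 12.03
tool_pos: [555.3, 85.8, 172.3]
tcp_rot: [0.135, 3.132, 0.012]
contact_force: [0.0, -0.2, -2.4]
gripper_width: 0.295
```

View pics/c8.png

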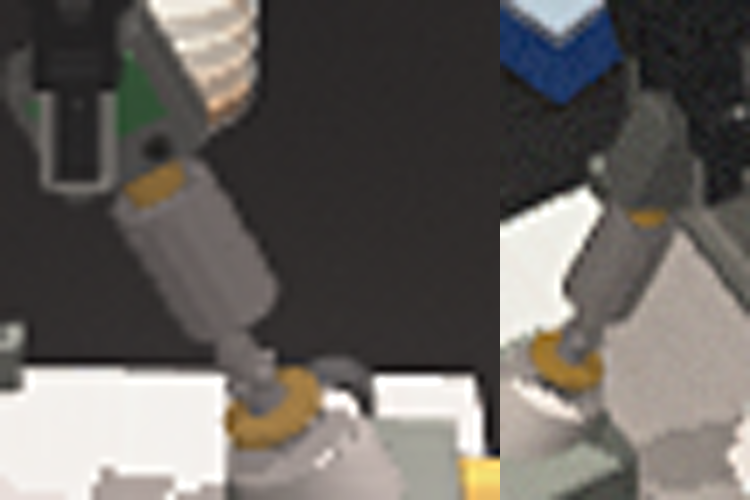

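```bash
python3 -m handwheel '[{"tx":0.003,"ty":0,"tz":0,"spin":0},{"tx":0.003,"ty":0,"tz":0,"spin":0},{"tx":0.001,"ty":0,"tz":0.0035,"spin":0},{"tx":-0.001,"ty":0,"tz":0.007,"spin":0},{"tx":-0.003,"ty":0,"tz":0.0105,"spin":0},{"tx":-0.0045,"ty":0,"tz":0.013,"spin":0},{"tx":-0.0045,"ty":0,"tz":0.013,"spin":0},{"tx":-0.0045,"ty":0,"tz":0.013,"spin":0}]' 1 100
python3 -c "
from plant import r
print(r.observe()['ft_torque'])"
python3 -m handwheel '[{"tx":-0.002,"ty":0,"tz":0.0035,"spin":0},{"tx":-0.004,"ty":0,"tz":0.007,"spin":0},{"tx":-0.006,"ty":0,"tz":0.0105,"spin":0},{"tx":-0.0075,"ty":0,"tz":0.013,"spin":0},{"tx":-0.0075,"ty":0,"tz":0.013,"spin":0},{"tx":-0.0075,"ty":0,"tz":0.013,"spin":0}]' 1 100
python3 -c "
from plant import r
print(r.observe()['ft_torque'])"
```

```text
clock: 12.8
tool_pos: [559.4, 85.2, 159.4]
tcp_rot: [0.135, 3.132, 0.011]
contact_force: [-0.9, -1.4, -2.6]
gripper_width: 0.294
[-0.2794334   0.3715339  -0.07949292]
clock: 13.3
tool_pos: [566.1, 83.8, 145.4]
tcp_rot: [0.136, 3.135, 0.009]
contact_force: [-2.6, -1.7, -6.1]
gripper_width: 0.295
[-0.61389612  0.87966834 -0.10470499]
```

```bash
python3 -m handwheel '[{"tx":0.0013,"ty":-0.0008,"tz":0.001,"spin":0},{"tx":0.0013,"ty":-0.0008,"tz":0.001,"spin":0},{"tx":0.0003,"ty":-0.0008,"tz":0.0027,"spin":0},{"tx":-0.0007,"ty":-0.0008,"tz":0.0044,"spin":0},{"tx":-0.0007,"ty":-0.0008,"tz":0.0044,"spin":0}]' 1 100
python3 -c "
from plant import r
print(r.observe()['ft_torque'])"
python3 -m handwheel '[{"tx":-0.001,"ty":0,"tz":0.0017,"spin":0},{"tx":-0.002,"ty":0,"tz":0.0034,"spin":0},{"tx":-0.0025,"ty":0,"tz":0.0043,"spin":0},{"tx":-0.0025,"ty":0,"tz":0.0043,"spin":0}]' 1 100
python3 -c "
from plant import r
print(r.observe()['ft_torque'])"
```

```text
clock: 13.72
tool_pos: [567.7, 83.3, 140.7]
tcp_rot: [0.136, 3.133, 0.011]
contact_force: [1.5, -0.7, -7.9]
gripper_width: 0.293
[-0.22356958 -0.03275861 -0.00649122]
clock: 14.05
tool_pos: [570.1, 83.2, 136.6]
tcp_rot: [0.136, 3.133, 0.011]
contact_force: [-3.9, -1.4, 2.3]
gripper_width: 0.29
[-0.35115853  0.85497356 -0.0867965 ]
```

```bash
for i in 1; do :; done; python3 -m handwheel '[{"tx":-0.0007,"ty":0,"tz":0.0012,"spin":0},{"tx":-0.001,"ty":0,"tz":0.0025,"spin":0},{"tx":-0.001,"ty":0,"tz":0.0025,"spin":0}]' 1 100
python3 -c "
from plant import r
print(r.observe()['ft_torque'])"
python3 -m handwheel '[{"tx":-0.0007,"ty":0,"tz":0.0012,"spin":0},{"tx":-0.0014,"ty":0,"tz":0.0025,"spin":0},{"tx":-0.0014,"ty":0,"tz":0.0025,"spin":0}]' 1 100
python3 -c "
from plant import r
print(r.observe()['ft_torque'])"
```

```text
clock: 14.3
tool_pos: [571.3, 83.1, 134.3]
tcp_rot: [0.136, 3.133, 0.011]
contact_force: [-4.6, -1.2, 4.3]
gripper_width: 0.293
[-0.48618919  0.88916141 -0.14041638]
clock: 14.55
tool_pos: [572.3, 83.1, 132.6]
tcp_rot: [0.136, 3.133, 0.01]
contact_force: [-6.8, -1.9, 9.6]
gripper_width: 0.294
[-0.49319102  1.34764554 -0.05249623]
```

```bash
python3 -m handwheel '[{"tx":-0.0005,"ty":0,"tz":0.0009,"spin":0},{"tx":-0.001,"ty":0,"tz":0.0018,"spin":0},{"tx":-0.0015,"ty":0,"tz":0.0026,"spin":0},{"tx":-0.0015,"ty":0,"tz":0.0026,"spin":0}]' 1 120
python3 -c "
from plant import r
print(r.observe()['ft_torque'])
from h import *
snap('side','9');snap('scene','9')
_,b=load('side9');_,a=load('scene9')
x=cv2.resize(b[135:195,255:315],(500,500),interpolation=2);y=cv2.resize(a[160:232,242:278],(250,500),interpolation=2)
cv2.imwrite('pics/c9.png',np.hstack([x,y]))"
```

```text
clock: 14.88
tool_pos: [572.2, 83.1, 132.3]
tcp_rot: [0.136, 3.135, 0.009]
contact_force: [-14.2, -2.3, 24.1]
gripper_width: 0.288
[-0.69186243  2.24158877 -0.14004335]
```

View pics/c9.png

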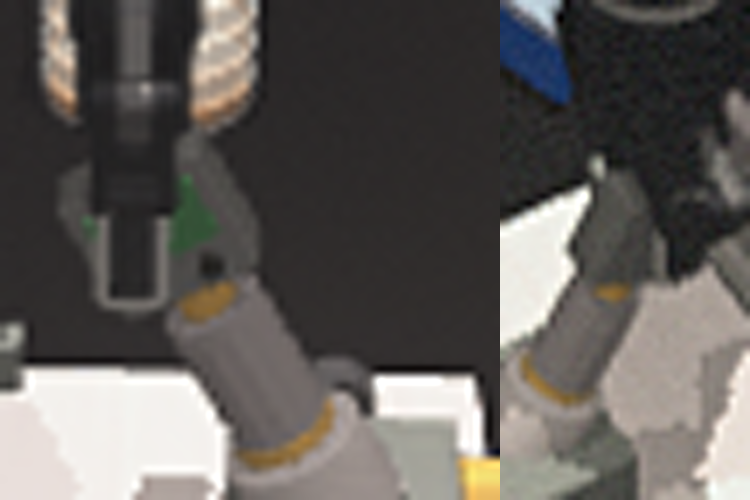

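```bash
python3 - <<'E'
from h import *
from plant import r
for n in("scene","side"):
    a=load(n+"0")[1];b=load(n+"9")[1]
    d=(cv2.GaussianBlur(cv2.absdiff(a,b).max(2),(5,5),0)>40).astype(np.uint8)
    k,_,st,_=cv2.connectedComponentsWithStats(d);print(n,[x.tolist() for x in st[1:] if x[4]>15])
s=r.observe();print(s["clock"],np.round(s["contact_force"],1),np.round(s["tool_pos"],1),np.round(s["gripper_width"],3))
E
```

```text
scene [[270, 0, 50, 28, 1069], [327, 0, 21, 19, 224], [354, 0, 112, 87, 3873], [484, 0, 20, 8, 108], [241, 26, 52, 92, 2612], [498, 36, 14, 56, 434], [200, 112, 13, 11, 86], [259, 135, 9, 7, 41], [240, 141, 66, 99, 2984]]
side [[0, 0, 20, 31, 369], [40, 0, 61, 96, 1716], [160, 0, 8, 13, 64], [229, 0, 72, 116, 4134], [147, 15, 18, 4, 59], [150, 23, 25, 41, 417], [0, 47, 4, 6, 16], [0, 78, 11, 7, 37], [3, 95, 11, 11, 49], [43, 108, 5, 17, 38], [176, 119, 21, 5, 67], [255, 119, 27, 33, 499], [239, 127, 8, 39, 157], [276, 168, 22, 25, 276], [244, 181, 49, 47, 1016], [88, 214, 6, 6, 24], [189, 215, 15, 9, 92], [88, 229, 6, 12, 25], [72, 235, 12, 10, 35], [51, 248, 12, 5, 32], [252, 291, 21, 24, 360], [253, 319, 19, 8, 68], [254, 331, 19, 11, 142]]
14.9833 [-13.1  -2.2  23.8] [572.2  83.1 132.3] 0.289
```

```bash
python3 -c "
from plant import r
r.close_job();s=r.observe();print(s['clock'],s['contact_force'],s['tool_pos'])"
```

```text
the job is handed in; nothing more can be done
the job is handed in; nothing more can be done
```

I handed the job in at about 15 s of the 58 s limit, with the gauge snapped on and still held against the collar stop.

1. **Shield:** I slid it down by its handle until it met its stop at 36 N, with the handle at about 134 mm against 135 mm when fully down. I let go and did not touch it again.
2. **Gauge:** the moves allow no tool tilt. So I gripped the head and leaned the gauge about 30° in the grip against its stand's cup, then carried it to the nipple.
3. **Fit:** I pushed it along the nipple's axis. The force dipped, which I read as the snap past the balls, then rose gradually as the collar spring was pressed. It ended in a hard stop.

**Last checks:**
- **Push:** it held steady at about 29 N along the axis, with no further travel from 14 to 30 N.
- **Depth:** total travel puts the mouth about 6 mm up the axis, where it lies with the collar at its stop. The last picture shows the coupler seated on the collar.
- **Bench:** the before-and-after picture comparison shows only the arm, gauge, shield and shadows changed. A small patch changed on the timer's top; I took it for a shadow but did not look closer.

**Disagreements:**
- **Tilt:** the estimates ran from 24° to 29°, and one wrist-camera fit gave 12°, which I discarded as unreliable.
- **Snap and shield:** I inferred the snap from force and depth rather than seeing it. The picture after lowering hid the handle behind a post, so shield down rests on force and height.

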